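Set out a kiln shelf for firing

TASK

Load the kiln shelf for firing, 'in front' meaning towards the robot: stand the jar in the middle of the shelf with the lid that fits it seated on top, the tall beaker straight in front of the tall square post and the low dish straight in front of the short round post, both in one row with the jar, parallel to the posts' row. Stand the cone pack midway between the two posts, in line with them and lengthwise along that line. Set everything down upright and gently, without dropping it, let go, and leave the small lid and the glaze pot where they are.

Things in the scene. Friction and masses are not known exactly. Their poses are not given: they have to be found in the camera images.
- kiln_shelf: sandy-brown flat ceramic kiln shelf, a slab 220 (x) x 260 (y) x 12 mm thick, fixed on the table. Origin at the centre of its underside; its top is at z = +12 mm. +x points to its back edge (away from the robot), +y to its left edge seen from the robot; it may be turned by up to 0.2 rad
- tall_post: fixed square pale kiln post 30 x 30 x 75 mm high, on the shelf near a back corner: at 80 mm behind the shelf's centre and 92 mm to its left or right (the other post is at the other side). Origin at the centre of its underside, axes parallel to the shelf's
- short_post: fixed round pale kiln post, 32 mm diameter, 35 mm high, on the shelf near the other back corner (80 mm behind the centre, 92 mm to the side). Origin at the centre of its underside, axes parallel to the shelf's
- jar: loose terracotta jar, straight-sided, open top without a lid on it, 62 mm outer diameter, 60 mm high, 5 mm wall, mouth 52 mm. Stands upright on the table. Origin at the centre of its underside, z up. About 0.2 kg
- lid: the jar's lid, loose, terracotta, lying knob up: a disc 62 mm diameter and 8 mm thick, below it a locating boss 44 mm diameter and 6 mm deep that enters the jar's mouth, on top a knob 18 mm diameter and 24 mm high. Origin at the centre of the boss's underside, z up through the knob: disc from 6 to 14 mm, knob from 14 to 38 mm. Seated, its origin is 54 mm above the jar's. About 60 g
- beaker: tall slim loose terracotta beaker, straight-sided, open top, 48 mm outer diameter, 95 mm high, 4 mm wall. Origin at the centre of its underside, z up. About 0.18 kg
- dish: low wide loose terracotta dish, straight-sided, open top, 68 mm outer diameter, 28 mm high, 5 mm wall. Origin at the centre of its underside, z up. About 0.12 kg
- cone_pack: loose pale cone pack: a bar 22 (x) x 64 (y) x 18 mm high with a row of three small pointed cones, 40 mm high and 16 mm wide at the foot, standing on it along y (58 mm overall height). Origin at the centre of its underside; y along its length. Grip it across its 22 mm width. About 80 g
- small_lid: a stray smaller terracotta lid that does not fit the jar, loose, to be left alone: disc 42 mm diameter, knob 14 mm diameter, 30 mm overall height. Origin at the centre of its underside
- glaze_pot: closed round glaze pot with a black cap, 54 mm diameter, 70 mm high, loose, to be left alone. Origin at the centre of its underside
Not all that is in view belongs to the job. What is shaped like the lid but blue is not meant. Leave any turquoise look-alike of the dish alone.

How it is judged:
At the end, for the whole second after the job is handed in: On the shelf, upright: jar at its centre, beaker and dish in front of their posts in the jar's row, cone pack midway between the posts, each within 15 mm along the shelf's axes; pack's length within 0.2 rad of the posts' line; lid seated level, within 8 mm of the jar's axis. Released, at rest (x of jar in the frame of kiln_shelf between -0.015 and 0.015 m and z of jar in the frame of kiln_shelf between 0.007 and 0.018 m and angle between each of jar, beaker, dish, cone_pack, lid's own z axis and vertical below 0.1 rad and y of jar in the frame of kiln_shelf between -0.015 and 0.015 m and x of beaker in the frame of kiln_shelf between -0.015 and 0.015 m and z of beaker in the frame of kiln_shelf between 0.007 and 0.018 m and y of beaker in the frame of tall_post between -0.015 and 0.015 m and x of dish in the frame of kiln_shelf between -0.015 and 0.015 m and z of dish in the frame of kiln_shelf between 0.007 and 0.018 m and y of dish in the frame of short_post between -0.015 and 0.015 m and x of cone_pack in the frame of kiln_shelf between 0.065 and 0.095 m and z of cone_pack in the frame of kiln_shelf between 0.007 and 0.018 m and y of cone_pack in the frame of kiln_shelf between -0.015 and 0.015 m and angle between the y axis of cone_pack and the y axis of kiln_shelf, either way round below 0.2 rad and horizontal distance between lid and jar below 0.008 m and z of lid in the frame of jar between 0.049 and 0.058 m and linear speed of each of jar, lid, beaker, dish, cone_pack below 0.03 m/s); the robot touches nothing.
It fails at once if a piece of ware or the cone pack is dropped rather than set down (faster than 0.8 m/s close above what it lands on, a fall of over about 4 cm) ((height (world z) of jar below 0.06 m and linear speed of jar above 0.8 m/s) or (height (world z) of beaker below 0.06 m and linear speed of beaker above 0.8 m/s) or (height (world z) of dish below 0.06 m and linear speed of dish above 0.8 m/s) or (height (world z) of cone_pack below 0.06 m and linear speed of cone_pack above 0.8 m/s) or (horizontal distance between lid and jar below 0.04 m and height (world z) of lid below 0.12 m and linear speed of lid above 0.8 m/s)).
It fails at once if the small lid is moved more than 25 mm (distance of small_lid from where it was at the start of the episode above 0.025 m).
It fails at once if the glaze pot is moved more than 25 mm (distance of glaze_pot from where it was at the start of the episode above 0.025 m).
It also fails if it takes over 128 s, if anything falls off the work surface, if the arm or the gripper's body presses on something with over 40 N, if the wrist force passes 120 N, or if a joint passes its speed limit or range.

ROBOT

A 6-joint arm with a two-finger parallel gripper is mounted at the origin on the work surface. World frame = base frame: x ahead of the robot, y to its left, z up, the work surface at z = 0. Lengths are in m, angles in rad, forces in N, time in s.
With the tool pointing down it reaches from about 0.35 to 0.85 m from the base axis. Payload 8.1 kg.
Tool frame: the origin (TCP) lies at the very end of the fingers, on their centre line; the grasp point (between the pads) lies 19 mm behind it; z points along the fingers, y is the line along which they close (so a half turn about z gives the same grasp; the last joint's range is limited). The gripper opens to 93 mm and grips with 3 to 60 N. Pads are 15 mm wide; open, the fingers measure 128 mm over their backs; the gripper's body (75 mm by 188 mm) begins 65 mm behind the grasp point.
Start: joints at [-1.357, 0.13, 1.488, -0, 1.523, -0.085], TCP at [0.177, -0.573, 0.219] pointing down, gripper open.
Joint ranges: [-2.96, 2.96], [-0.89, 2.26], [0.02, 2.5], [-1.34, 4.48], [0, 2.73], [-2.66, 2.66]. Speed limits (rad/s): [2.39, 2.39, 2.79, 3.14, 3.14, 3.14].

INTERFACE

Orientations are given as a rotation vector (axis times angle).
In Python, from plant import monitor, eyes, ticket gives the robot as it stands.
- The arm moves only by the tool arm_command, never from a script. Its argument "deltas" is a list that holds one entry, the list of rows, each a list of 6 numbers: the shift along the world's x, y, z in cm, then the turn, a rotation vector about the world's x, y, z in degrees. In form: [[[tx, ty, tz, rx, ry, rz], ...]]. A call has 1 to 12 rows; each row shifts and turns the commanded pose from where the row before left it; what a row does not reach is not made up. A row lasts 1/12 s, in which the tool goes at most 41.7 mm and 7.16 degrees, less where a joint would pass 70% of its speed; a pose out of reach is approached as far as the arm can. A call is refused whole if a number of a shift passes 4.17 or a number of a turn 7.16, either way. A call with a gripper value outside its range is refused whole. "gripper" is the opening, from -1 (shut) to 1 (fully open), set as the call begins (left out, the last holds). The fingers move at their own pace and stop on an object; "squeeze" is the grip in N (left out, the last holds). Time passes only in rows, so rows that do not move let the fingers close. It gives the time, the measured TCP pose, the force, the opening and the grip force at its end, in the units of the state.
- monitor.read_state(): the state, without advancing time (a new reading comes with each control period).
- eyes.read_camera(name): name is "side" or "top" or "wrist"; returns the picture (400x640x3 uint8, blue, green, red); there is no depth.
- eyes.camera_model(name): a dict with "fx", "fy", "cx", "cy" (pixels), "k1" (the pictures are not rectified: a ray, as slopes to the right and down, at radius r is drawn at 1 + k1 r^2 times it, then the intrinsics apply), "rvec" (rotation vector, rad) and "tvec" (3), from world to camera coordinates, as OpenCV has them. Camera axes: x right, y down, z forward; pixel columns grow to the right and rows downward; lengths in m; the calibration is good to about 2 mm. A picture is of the moment at which its call begins: read the wrist's pose just before it. camera_model takes no time and is no camera call; for the wrist camera it gives the pose at the moment of the call.
- ticket.close_job(): hands the job in; it is judged then, once.
The state is a dict: "t": time; "q": joint angles; "dq": joint speeds; "joint_torque": joint torques, N m; "tool_pos": TCP position; "orientation": TCP orientation; "force": force on the tool from outside, world axes, zero at the start; "wrist_torque": the same for the moment, N m; "opening": finger opening in m; "gripper_force": force on a finger pad.
Only numpy, scipy, OpenCV 4.12 (cv2) and the standard library are available. Lean on these libraries where they do the work, as an engineer would, in place of code of your own. Each camera call takes 0.05 s, during which the arm holds its last target. There are 200 camera calls.

## Working session

There is one attempt and no reset: what is moved stays moved. The work goes in short steps, Python scripts to look and compute and a tool call to move; the robot and the scene stay as the last step left them, time stands still between calls to the robot, and variables do not carry over. Pictures are saved under pics/ and viewed, at most 14 in all, crops included, and the job is handed in when it is done.

Besides the shell and the picture viewer there is one more tool, called after "Emit:" in YAML: its name, and indented under it one key for each argument. arm_command: Moves the arm, as the interface text tells. Its arguments: {"type":"object","properties":{"deltas":{"type":"array"},"gripper":{"type":"number"},"squeeze":{"type":"number"}},"required":["deltas"]}

```bash
mkdir -p pics; ls; python3 - <<'E'
from plant import monitor, eyes, ticket
import cv2
for n in ("top","side"):
    cv2.imwrite(f"pics/{n}0.png",eyes.read_camera(n)); print(n,eyes.camera_model(n))
print(monitor.read_state())
E
```

```text
pics
top {'fx': 453.37442514509365, 'fy': 453.37442514509365, 'cx': 317.4686698169063, 'cy': 203.58509845079453, 'k1': 0.017850575674118213, 'rvec': array([ 2.16549881, -2.17770165,  0.10273374]), 'tvec': array([0.03272422, 0.51304477, 1.27209391])}
side {'fx': 399.02460108076065, 'fy': 399.02460108076065, 'cx': 324.5117079492891, 'cy': 200.37990058153656, 'k1': -0.018315800833146382, 'rvec': array([ 0.39890444, -2.67719739,  1.36036787]), 'tvec': array([0.47782353, 0.08393961, 0.9882543 ])}
{'t': 0.1, 'q': array([-1.35738842e+00,  1.31089847e-01,  1.48913392e+00, -7.62539076e-06,
        1.52302110e+00, -8.54162597e-02]), 'dq': array([-0.00013988, -0.0004792 , -0.00056037,  0.00040943,  0.0004968 ,
        0.00041443]), 'joint_torque': array([ 6.30303784e-04, -5.61339962e+01, -4.93096054e+01,  7.72463134e-02,
        2.91420036e-02, -5.93741402e-05]), 'tool_pos': array([ 0.17653971, -0.57291074,  0.21770987]), 'orientation': array([-3.10496135e+00, -4.67402615e-01,  1.77821215e-04]), 'force': array([ 0.39104895, -0.35959548,  0.53152575]), 'wrist_torque': array([ 0.02149228,  0.00468854, -0.01548722]), 'gripper_force': 0.0, 'opening': 0.09285236442530438}
```

View pics/top0.png

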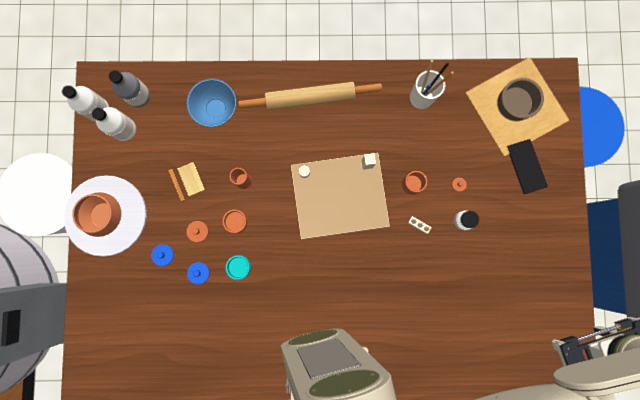

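View pics/side0.png

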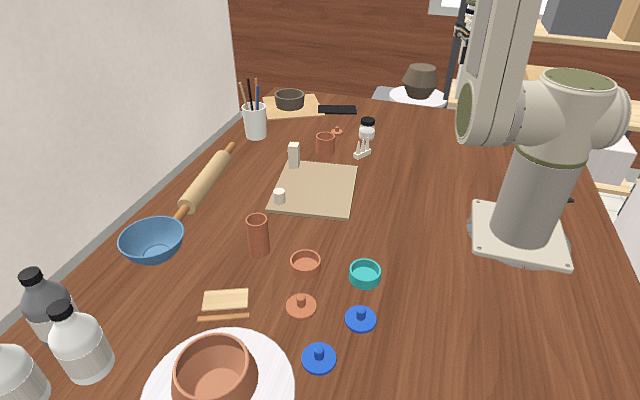

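```bash
cat > h.py <<'E'
import numpy as np, cv2
from scipy.optimize import least_squares
from plant import monitor, eyes, ticket
def cam(n):
    m=eyes.camera_model(n); R=cv2.Rodrigues(np.array(m["rvec"]))[0]; return m,R,-R.T@np.array(m["tvec"])
def cast(c,uv,z):
    """pixels (N,2) -> xy on plane z"""
    m,R,C=c; uv=np.atleast_2d(uv).astype(float)
    d=(uv-[m["cx"],m["cy"]])/[m["fx"],m["fy"]]; s=d.copy()
    for _ in range(8): s=d/(1+m["k1"]*(s**2).sum(1,keepdims=True))
    r=np.c_[s,np.ones(len(s))]@R
    return (C+r*((z-C[2])/r[:,2])[:,None])[:,:2]
def proj(c,P):
    m,R,C=c; p=(np.atleast_2d(P)-C)@R.T; s=p[:,:2]/p[:,2:]; s=s*(1+m["k1"]*(s**2).sum(1,keepdims=True))
    return s*[m["fx"],m["fy"]]+[m["cx"],m["cy"]]
def terra(img):
    h=cv2.cvtColor(img,cv2.COLOR_BGR2HSV); b,g,r=[img[...,i].astype(int) for i in range(3)]
    return ((r-b>70)&(r>1.6*g)&(r>110)).astype(np.uint8)
def comps(mask,amin=60):
    n,l,s,c=cv2.connectedComponentsWithStats(mask); return [(c[i].round(1),s[i],l==i) for i in range(1,n) if s[i][4]>=amin]
def rimfit(c,m,z,r):
    """centre of a circle radius r at height z from a blob: uses outline points facing away from the camera"""
    k=max(cv2.findContours(m.astype(np.uint8),0,1)[0],key=cv2.contourArea)[:,0]
    p=cast(c,cv2.convexHull(k)[:,0],z); p0=p.mean(0); C=c[2][:2]
    if np.linalg.norm(p0-C)>.05:
        a=(p0-C)/np.linalg.norm(p0-C); q=p[(p-p0)@a>-.004]
    else: q=p
    f=least_squares(lambda x:np.hypot(*(q-x).T)-r,p0,loss="soft_l1",f_scale=.001)
    return f.x,np.abs(f.fun).mean()
E
python3 - <<'E'
from h import *
im=cv2.imread("pics/top0.png"); c=cam("top"); print(c[2])
for ce,s,m in comps(terra(im)): print(ce,s)
a=cv2.resize(im[145:285,150:330],None,fx=4,fy=4,interpolation=0)
b=cv2.resize(im[145:245,285:485],None,fx=4,fy=4,interpolation=0)
cv2.imwrite("pics/a.png",a); cv2.imwrite("pics/b.png",b)
E
```

```text
[0.38905149 0.02843442 1.31542357]
[326.  239.8] [    62     59    532    341 115386]
[557.5  68.1] [532  58  46  22 715]
[ 96.6 212.4] [  73  193   48   41 1351]
```

View pics/b.png

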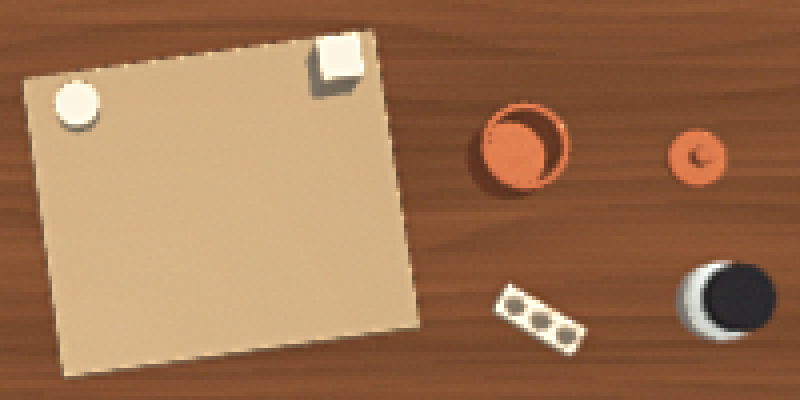

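View pics/a.png

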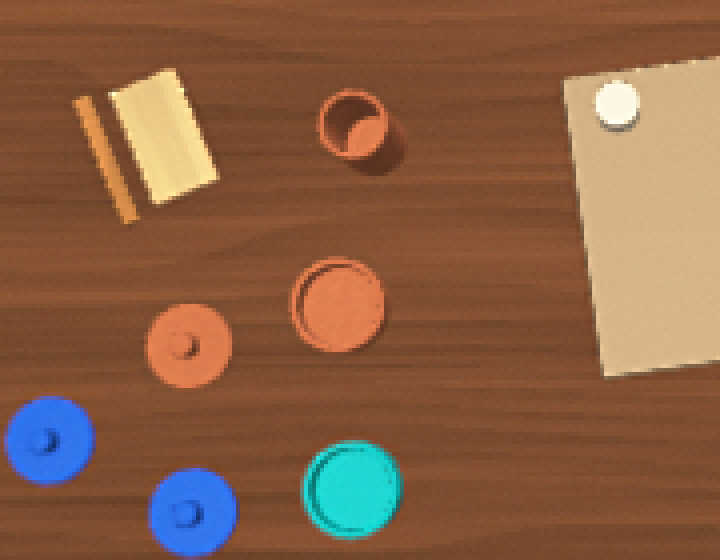

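```bash
cat >> h.py <<'E'
def terra(img,t=165):
    b,g,r=[img[...,i].astype(int) for i in range(3)]
    return ((r-b>75)&(r>1.45*g)&(r>t)).astype(np.uint8)
def near(mask,uv,rad=30):
    w=np.zeros_like(mask); cv2.circle(w,tuple(int(v) for v in uv),rad,1,-1); return mask&w
E
python3 - <<'E'
from h import *
im=cv2.imread("pics/top0.png"); c=cam("top")
t=terra(im)
for n,uv,z,r in [("jar",(416,182),.06,.031),("lid",(197,231),.014,.031),("beaker",(238,177),.095,.024),("dish",(234,221),.028,.034),("smalllid",(459,184),.012,.021)]:
    print(n,*rimfit(c,near(t,uv,20),z,r), near(t,uv,20).sum())
# shelf
b,g,r=[im[...,i].astype(int) for i in range(3)]
s=((r>170)&(b>100)&(r-b>40)&(b<190)).astype(np.uint8); s[:145]=0;s[245:]=0;s[:,:285]=0;s[:,395:]=0
w=(b>170)&(r>190)
k=max(cv2.findContours(cv2.morphologyEx(s|w.astype(np.uint8)*(np.add.outer(np.arange(400)*0,np.arange(640))<395),cv2.MORPH_OPEN,np.ones((3,3))),0,1)[0],key=cv2.contourArea)[:,0]
p=cast(c,k,.012)
mr=cv2.minAreaRect((p*1000).astype(np.float32)); print("shelf",mr); print(cv2.boxPoints(mr))
for n,uv,z in [("short",(304,171),.047),("tall",(370,160),.087),("cone",(420,225),.018)]:
    m=near(w.astype(np.uint8),uv,14); 
    if n=="cone": m=cv2.morphologyEx(m,cv2.MORPH_CLOSE,np.ones((5,5)))
    k=max(cv2.findContours(m,0,1)[0],key=cv2.contourArea)[:,0]; mr=cv2.minAreaRect((cast(c,k,z)*1000).astype(np.float32)); print(n,mr,cv2.boxPoints(mr).tolist())
m=near((r<60).astype(np.uint8),(467,220),16); ys,xs=np.nonzero(m); print("glaze",cast(c,np.c_[xs,ys].mean(0),.07))
E
```

```text
jar [ 0.57105296 -0.24467067] 0.0005823428852694723 265
lid [0.4377405  0.37535082] 0.00026896357221223505 352
beaker [0.58375771 0.2460865 ] 0.0004453262824904764 131
dish [0.46531146 0.26740663] 0.0003024203356769379 412
smalllid [ 0.56887124 -0.37942896] 0.0006064673048526582 152
shelf ((715.3500366210938, 738.3007202148438), (838.5009155273438, 450.2651672363281), 1.3867731094360352)
[[ 290.77383  953.22095]
 [ 301.67093  503.08762]
 [1139.9263   523.3805 ]
 [1129.0292   973.5138 ]]
short ((606.803955078125, 67.41742706298828), (28.318574905395508, 28.652027130126953), 89.78216552734375) [[592.4241943359375, 53.312705993652344], [621.0760498046875, 53.203773498535156], [621.1837158203125, 81.52214813232422], [592.5318603515625, 81.6310806274414]]
tall ((630.4920043945312, -114.294921875), (28.310331344604492, 28.608144760131836), 7.880756855010986) [[614.50927734375, -102.06678771972656], [618.4317626953125, -130.4047393798828], [646.4747314453125, -126.52305603027344], [642.55224609375, -98.18510437011719]]
cone ((452.3879089355469, -261.5552978515625), (62.904441833496094, 20.29536247253418), 58.36443328857422) [[427.25103759765625, -283.01116943359375], [444.530517578125, -293.6563720703125], [477.5247802734375, -240.09942626953125], [460.24530029296875, -229.4542236328125]]
glaze [[ 0.46400549 -0.3869845 ]]
```

```bash
python3 - <<'E'
from h import *
c=cam("top")
k=np.array([(24,80),(374,30),(418,326),(64,377)])/4+[284.5,144.5]
p=cast(c,k,.012); print(p.round(4),p.mean(0)); ys=(p[0]-p[1]+p[3]-p[2]); print("theta",np.arctan2(-ys[0],ys[1]), np.linalg.norm(p[0]-p[1]),np.linalg.norm(p[1]-p[2]))
S=np.array([.607,.0674]);T=np.array([.6305,-.1143]); d=S-T; th=np.arctan2(-d[0],d[1]); print(th,np.degrees(th),(S+T)/2-.08*np.array([np.cos(th),np.sin(th)]))
E
```

```text
[[ 0.6292  0.1078]
 [ 0.6646 -0.1476]
 [ 0.4486 -0.1753]
 [ 0.4134  0.0791]] [ 0.53897537 -0.03401125]
theta 0.1375614416009313 0.2578046225312465 0.21781998110902076
0.12862008275940834 7.369387902737461 [ 0.53941081 -0.03371126]
```

Emit:
arm_command:
  deltas:
    - [[2.5,3,0,0,0,5.0],[2.5,3,0,0,0,5.0],[2.5,3,0,0,0,5.0],[2.5,3,0,0,0,5.0],[2.5,3,0,0,0,5.0],[2.5,3,0,0,0,5.0],[2.5,3,0,0,0,5.0],[2.5,3,0,0,0,5.0],[2.5,3,0,0,0,1.2],[2.5,3,0,0,0,0],[2.5,1.1,0,0,0,0],[0,0,0,0,0,0]]
  gripper: 0
  squeeze: 15

```text
t: 1.1
tool_pos: [0.4548, -0.2591, 0.2183]
orientation: [-2.74, -1.536, -0.003]
force: [-0.1, -0.6, 0.6]
opening: 0.0464
gripper_force: 0.0
```

```bash
python3 - <<'E'
from h import *
c=cam("wrist"); im=eyes.read_camera("wrist"); cv2.imwrite("pics/w1.png",im)
print(c[2],c[1])
print(proj(c,[[.4524,-.2616,.018],[.4548,-.2591,0],[.571,-.2447,.06]]))
E
```

```text
[ 0.48932671 -0.19848045  0.38539233] [[ 8.53315596e-01 -5.21394358e-01  6.46064765e-04]
 [-5.04446153e-01 -8.25263481e-01  2.53917832e-01]
 [-1.31858151e-01 -2.16997951e-01 -9.67225577e-01]]
[[321.13976559 178.81718707]
 [321.66288869 173.56221741]
 [409.24341583 115.39701267]]
```

View pics/w1.png

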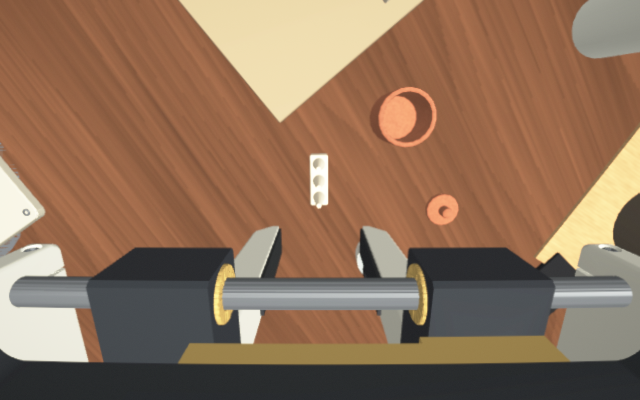

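Emit:
arm_command:
  deltas:
    - [[-0.3,-0.2,-3,0,0,0],[0,0,-4,0,0,0],[0,0,-4,0,0,0],[0,0,-3,0,0,0],[0,0,-3,0,0,0],[0,0,-2,0,0,0],[0,0,-1.4,0,0,0],[0,0,-0.9,0,0,0],[0,0,0,0,0,0],[0,0,0,0,0,0]]

```text
t: 1.98
tool_pos: [0.4482, -0.2647, 0.0057]
orientation: [-2.743, -1.53, 0.001]
force: [0.5, 0.1, 0.5]
opening: 0.0466
gripper_force: 0.0
```

Emit:
arm_command:
  deltas:
    - [[0,0,0,0,0,0],[0,0,0,0,0,0],[0,0,0,0,0,0],[0,0,0,0,0,0],[0,0,0,0,0,0],[0,0,0,0,0,0]]
  gripper: -1

```text
t: 2.48
tool_pos: [0.4492, -0.2648, 0.0065]
orientation: [2.742, 1.53, 0.001]
force: [-1.5, 0.7, 6.0]
opening: 0.0221
gripper_force: 15.0
```

Emit:
arm_command:
  deltas:
    - [[0,0,1,0,0,0],[0,0,3,0,0,0],[0,0,4,0,0,0],[0,0,4,0,0,0],[1.7,2.3,1,0,0,6.5],[1.7,2.3,0,0,0,6.5],[1.7,2.3,0,0,0,6.5],[1.7,2.3,0,0,0,6.5],[1.7,2.3,0,0,0,6.5],[1.7,2.3,0,0,0,6.5],[1.7,2.3,0,0,0,0],[1.7,2.3,0,0,0,0]]

```text
t: 3.48
tool_pos: [0.5851, -0.079, 0.136]
orientation: [-2.074, -2.36, 0.0]
force: [0.4, -0.3, -1.6]
opening: 0.0219
gripper_force: 15.0
```

Emit:
arm_command:
  deltas:
    - [[1.7,2.3,0,0,0,0],[1.7,2.9,0,0,0,0],[0,0,0,0,0,0],[0,0,0,0,0,0],[0,0,0,0,0,0]]

```text
t: 3.9
tool_pos: [0.6182, -0.0285, 0.1356]
orientation: [-2.074, -2.359, 0.001]
force: [-0.3, 0.2, -0.8]
opening: 0.0218
gripper_force: 15.0
```

Emit:
arm_command:
  deltas:
    - [[0,0,-3,0,0,0],[0,0,-3,0,0,0],[0,0,-2.5,0,0,0],[0,0,-1.5,0,0,0],[0,0,-0.8,0,0,0],[0,0,-0.3,0,0,0],[0,0,0,0,0,0],[0,0,0,0,0,0],[0,0,0,0,0,0]]

```text
t: 4.65
tool_pos: [0.62, -0.0288, 0.0266]
orientation: [2.074, 2.357, 0.003]
force: [0.4, 0.1, -0.3]
opening: 0.022
gripper_force: 15.0
```

Emit:
arm_command:
  deltas:
    - [[-0.1,0,-0.2,0,0,0],[0,0,-0.2,0,0,0],[0,0,-0.2,0,0,0],[0,0,-0.2,0,0,0],[0,0,0,0,0,0],[0,0,0,0,0,0],[0,0,0,0,0,0]]

```text
t: 5.23
tool_pos: [0.618, -0.0285, 0.0179]
orientation: [2.074, 2.358, 0.0]
force: [-4.2, 0.2, 9.3]
opening: 0.0221
gripper_force: 15.0
```

Emit:
arm_command:
  deltas:
    - [[0,0,0,0,0,0],[0,0,0,0,0,0],[0,0,0,0,0,0],[0,0,0.5,0,0,0],[0,0,2,0,0,0],[0,0,4,0,0,0],[0,0,4,0,0,0],[0,0,4,0,0,0],[0,0,2,0,0,0],[-0.5,-3,1,0,0,0],[-0.5,-4,0,0,0,0],[-0.5,-4,0,0,0,0]]
  gripper: -0.1

```text
t: 6.23
tool_pos: [0.6034, -0.1389, 0.1938]
orientation: [2.07, 2.359, 0.002]
force: [0.2, 0.1, 0.0]
opening: 0.0423
gripper_force: 0.0
```

Emit:
arm_command:
  deltas:
    - [[-0.5,-4,0,0,0,0],[-0.7,-3.5,0,0,0,0],[-1,-2,0,0,0,0],[-1,-1,0,0,0,0],[0,0,0,0,0,0],[0,0,0,0,0,0],[0,0,0,0,0,0],[0,0,0,0,0,0]]
  gripper: 0.75

```text
t: 6.9
tool_pos: [0.5712, -0.2419, 0.1918]
orientation: [2.073, 2.361, 0.001]
force: [-0.2, 0.1, 0.0]
opening: 0.0808
gripper_force: 0.0
```

```bash
python3 - <<'E'
from h import *
c=cam("wrist"); im=eyes.read_camera("wrist"); cv2.imwrite("pics/w2.png",im)
t=cam("top"); it=eyes.read_camera("top"); cv2.imwrite("pics/t2.png",it)
print(monitor.read_state()["tool_pos"])
uv=proj(c,[[.571,-.2447,.06]])[0]; print(uv)
for ce,s,m in comps(terra(im),200): print(ce,s)
m=near(terra(im),uv,50); print(rimfit(c,m,.06,.031))
ts=proj(c,[[.571,-.2447,.06]])
s=cam("side"); i=eyes.read_camera("side"); cv2.imwrite("pics/s2.png",i)
E
```

```text
[ 0.57120395 -0.24207665  0.19169977]
[321.46362535 192.41265896]
[318.1 188.1] [ 289  163   60   59 2112]
(array([ 0.56823292, -0.24544372]), np.float64(0.00014428863297691555))
```

Emit:
arm_command:
  deltas:
    - [[-0.2,-0.3,-3,0,0,0],[0,0,-4,0,0,0],[0,0,-3.5,0,0,0],[0,0,-2.5,0,0,0],[0,0,-2,0,0,0],[0,0,-1.2,0,0,0],[0,0,0,0,0,0],[0,0,0,0,0,0],[0,0,0,0,0,0]]

```text
t: 7.8
tool_pos: [0.57, -0.2469, 0.0316]
orientation: [2.073, 2.357, 0.001]
force: [0.6, -0.3, -0.0]
opening: 0.0811
gripper_force: 0.0
```

Emit:
arm_command:
  deltas:
    - [[0,0,0,0,0,0],[0,0,0,0,0,0],[0,0,0,0,0,0],[0,0,0,0,0,0],[0,0,0,0,0,0],[0,0,0,0,0,0]]
  gripper: -1

```text
t: 8.3
tool_pos: [0.5695, -0.2468, 0.0309]
orientation: [2.074, 2.357, 0.001]
force: [0.1, 0.5, 5.7]
opening: 0.0628
gripper_force: 15.0
```

Emit:
arm_command:
  deltas:
    - [[0,0,1,0,0,0],[0,0,3,0,0,0],[0,0,4,0,0,0],[-0.4,2.6,3,0,0,0],[-0.4,3,0,0,0,0],[-0.4,3,0,0,0,0],[-0.4,3,0,0,0,0],[-0.4,3,0,0,0,0],[-0.4,3,0,0,0,0],[-0.4,2.5,0,0,0,0],[-0.2,1,0,0,0,0],[0,0,0,0,0,0]]

```text
t: 9.3
tool_pos: [0.5378, -0.0332, 0.1396]
orientation: [-2.071, -2.361, 0.0]
force: [0.3, 0.4, -2.4]
opening: 0.0622
gripper_force: 15.0
```

Emit:
arm_command:
  deltas:
    - [[0,0,0,0,0,0],[0,0,-2,0,0,0],[0,0,-3,0,0,0],[0,0,-2,0,0,0],[0,0,-1.2,0,0,0],[0,0,-0.6,0,0,0],[0,0,0,0,0,0],[0,0,0,0,0,0],[0,0,0,0,0,0]]

```text
t: 10.05
tool_pos: [0.54, -0.0359, 0.0533]
orientation: [2.074, 2.357, 0.002]
force: [0.6, 0.5, -2.1]
opening: 0.0628
gripper_force: 15.0
```

Emit:
arm_command:
  deltas:
    - [[0,0,-0.4,0,0,0],[0,0,-0.3,0,0,0],[0,0,-0.2,0,0,0],[0,0,-0.1,0,0,0],[0,0,0,0,0,0],[0,0,0,0,0,0],[0,0,0,0,0,0]]

```text
t: 10.63
tool_pos: [0.5389, -0.0354, 0.0427]
orientation: [2.074, 2.359, 0.0]
force: [-4.1, 0.6, 7.8]
opening: 0.0627
gripper_force: 15.0
```

Emit:
arm_command:
  deltas:
    - [[0,0,0,0,0,0],[0,0,0,0,0,0],[0,0,0,0,0,0],[0,0,1,0,0,0],[0,0,3,0,0,0],[0,0,4,0,0,0],[0,0,4,0,0,0],[0.4,2,4,0,0,0],[0.4,4,1,0,0,0],[0.6,4,0,0,0,0],[0.6,4,0,0,0,0],[0.6,4,0,0,0,0]]
  gripper: 0.65

```text
t: 11.63
tool_pos: [0.5648, 0.1449, 0.2105]
orientation: [2.075, 2.357, 0.003]
force: [0.7, 0.4, -0.3]
opening: 0.0767
gripper_force: 0.0
```

Emit:
arm_command:
  deltas:
    - [[0.6,4,0,0,0,0],[0.6,3,0,0,0,0],[0.6,2,0,0,0,0],[0.1,1.1,0,0,0,0],[0,0,0,0,0,0],[0,0,0,0,0,0],[0,0,0,0,0,0]]
  gripper: 0.5

```text
t: 12.22
tool_pos: [0.5834, 0.2428, 0.209]
orientation: [2.076, 2.357, -0.001]
force: [0.0, -0.2, -0.5]
opening: 0.0701
gripper_force: 0.0
```

```bash
python3 - <<'E'
from h import *
c=cam("wrist"); im=eyes.read_camera("wrist"); cv2.imwrite("pics/w3.png",im)
print(monitor.read_state()["tool_pos"])
P=[.584,.246,.095]; uv=proj(c,[P])[0]; print(uv)
for ce,s,m in comps(terra(im),100): print(ce,s)
print(rimfit(c,near(terra(im),uv,50),.095,.024))
t=cam("top"); it=eyes.read_camera("top"); cv2.imwrite("pics/t3.png",it)
for ce,s,m in comps(terra(it),100): print(ce,s)
print("jar",rimfit(t,near(terra(it),proj(t,[[.539,-.034,.072]])[0],18),.072,.031))
E
```

```text
[0.58341052 0.24256646 0.20898432]
[323.34455373 190.81884853]
[204.8  42.9] [ 177   13   57   61 2697]
[222.5 144.1] [ 191  115   64   61 2785]
[319.9 185.2] [ 296  165   51   49 1141]
(array([0.5814511 , 0.24648623]), np.float64(0.00017134042414513722))
[368.2  86.7] [355  83  27   8 134]
[251.8 101.2] [238  98  27   7 127]
[459.1 183.9] [452 177  15  14 152]
[340.3 193.3] [330 182  22  22 313]
[ 95.8 213.4] [  73  193   47   40 1023]
[231.3 219. ] [222 209  19  20 231]
[199.9 228.3] [192 221  16  17 187]
jar (array([ 0.5384564, -0.0337502]), np.float64(0.0005068574415190173))
```

Emit:
arm_command:
  deltas:
    - [[-0.1,0.4,-3,0,0,0],[0,0,-3,0,0,0],[0,0,-3,0,0,0],[0,0,-3,0,0,0],[0,0,-2,0,0,0],[0,0,-1,0,0,0],[0,0,0,0,0,0],[0,0,0,0,0,0],[0,0,0,0,0,0]]

```text
t: 13.07
tool_pos: [0.5839, 0.2482, 0.0611]
orientation: [2.075, 2.357, 0.004]
force: [-0.1, 1.0, 1.2]
opening: 0.07
gripper_force: 0.0
```

Emit:
arm_command:
  deltas:
    - [[0,0,0,0,0,0],[0,0,0,0,0,0],[0,0,0,0,0,0],[0,0,0,0,0,0],[0,0,0,0,0,0],[0,0,0,0,0,0]]
  gripper: -1

```text
t: 13.57
tool_pos: [0.5829, 0.2484, 0.0596]
orientation: [2.075, 2.358, 0.002]
force: [0.6, -0.3, 4.1]
opening: 0.0486
gripper_force: 15.0
```

Emit:
arm_command:
  deltas:
    - [[0,0,1,0,0,0],[0,0,3,0,0,0],[0,0,4,0,0,0],[0,0,4,0,0,0],[-0.4,-3,1,0,0,0],[-0.4,-4,0,0,0,0],[-0.4,-4,0,0,0,0],[-0.4,-4,0,0,0,0],[-0.4,-4,0,0,0,0],[-0.4,-4,0,0,0,0],[-0.4,-4,0,0,0,0],[-0.4,-4,0,0,0,0]]

```text
t: 14.57
tool_pos: [0.5493, -0.0635, 0.1889]
orientation: [-2.074, -2.358, 0.001]
force: [1.2, 0.1, -1.1]
opening: 0.0482
gripper_force: 15.0
```

Emit:
arm_command:
  deltas:
    - [[0,-3,0,0,0,0],[0,-2,0,0,0,0],[0,-1.1,0,0,0,0],[0,0,0,0,0,0],[0,0,-2,0,0,0],[0,0,-3,0,0,0],[0,0,-2.5,0,0,0],[0,0,-1.5,0,0,0],[0,0,-1,0,0,0],[0,0,0,0,0,0],[0,0,0,0,0,0],[0,0,0,0,0,0]]

```text
t: 15.57
tool_pos: [0.5515, -0.1226, 0.0904]
orientation: [2.073, 2.358, 0.002]
force: [0.6, -0.1, -1.9]
opening: 0.0484
gripper_force: 15.0
```

Emit:
arm_command:
  deltas:
    - [[0,0,-0.7,0,0,0],[0,0,-0.5,0,0,0],[0,0,-0.3,0,0,0],[0,0,-0.2,0,0,0],[0,0,-0.2,0,0,0],[0,0,0,0,0,0],[0,0,0,0,0,0],[0,0,0,0,0,0]]

```text
t: 16.23
tool_pos: [0.5509, -0.123, 0.0713]
orientation: [2.075, 2.358, 0.001]
force: [-3.4, 2.3, 9.3]
opening: 0.0484
gripper_force: 15.0
```

Emit:
arm_command:
  deltas:
    - [[0,0,0,0,0,0],[0,0,0,0,0,0],[0,0,0,0,0,0],[0,0,1,0,0,0],[0,0,3,0,0,0],[0,0,4,0,0,0],[0,0,4,0,0,0],[-0.4,2,1,0,0,0],[-0.8,4,0,0,0,0],[-0.8,4,0,0,0,0],[-0.8,4,0,0,0,0],[-0.8,4,0,0,0,0]]
  gripper: 0.3

```text
t: 17.23
tool_pos: [0.5139, 0.0586, 0.2008]
orientation: [2.076, 2.357, 0.001]
force: [0.4, 0.0, 0.9]
opening: 0.0603
gripper_force: 0.0
```

Emit:
arm_command:
  deltas:
    - [[-0.8,4,0,0,0,0],[-0.8,4,0,0,0,0],[-0.8,4,0,0,0,0],[-0.8,4,0,0,0,0],[-0.8,3,0,0,0,0],[-0.8,1.5,0,0,0,0],[-0.2,0.5,0,0,0,0],[0,0,0,0,0,0],[0,0,0,0,0,0],[0,0,0,0,0,0]]
  gripper: 0.85

```text
t: 18.07
tool_pos: [0.465, 0.2659, 0.2]
orientation: [2.076, 2.357, -0.0]
force: [0.0, 0.8, -0.3]
opening: 0.0862
gripper_force: 0.0
```

```bash
python3 - <<'E'
from h import *
c=cam("wrist"); im=eyes.read_camera("wrist"); cv2.imwrite("pics/w4.png",im)
print(monitor.read_state()["tool_pos"])
P=[.4653,.2674,.028]; uv=proj(c,[P])[0]; print(uv)
for ce,s,m in comps(terra(im),100): print(ce,s)
print(rimfit(c,near(terra(im),uv,40),.028,.034))
P=[.4377,.3754,.014]; uv=proj(c,[P])[0]; print(uv,rimfit(c,near(terra(im),uv,40),.014,.031))
t=cam("top"); it=eyes.read_camera("top"); cv2.imwrite("pics/t4.png",it)
print("jar",rimfit(t,near(terra(it),proj(t,[[.539,-.034,.072]])[0],18),.072,.031))
print("beaker",rimfit(t,near(terra(it),proj(t,[[.551,-.125,.107]])[0],15),.107,.024))
E
```

```text
[0.46499601 0.26580575 0.19987191]
[322.29087034 180.36949746]
[307.7  77.6] [ 280   48   56   60 2589]
[319.8 177.2] [ 291  150   59   58 2477]
(array([0.46278065, 0.26805103]), np.float64(0.00013874571452633308))
[309.96267388  79.84902765] (array([0.43499426, 0.37676397]), np.float64(0.00024533424274654156))
jar (array([ 0.5384564, -0.0337502]), np.float64(0.000506857158609135))
beaker (array([ 0.55070682, -0.123315  ]), np.float64(0.0004887728362769463))
```

Emit:
arm_command:
  deltas:
    - [[-0.1,0.1,-3,0,0,0],[0,0,-4,0,0,0],[0,0,-4,0,0,0],[0,0,-3,0,0,0],[0,0,-2.5,0,0,0],[0,0,-1.5,0,0,0],[0,0,-1,0,0,0],[0,0,-0.3,0,0,0],[0,0,0,0,0,0],[0,0,0,0,0,0]]

```text
t: 19.0
tool_pos: [0.4644, 0.2683, 0.008]
orientation: [2.075, 2.358, 0.002]
force: [0.5, 1.0, -0.0]
opening: 0.086
gripper_force: 0.0
```

Emit:
arm_command:
  deltas:
    - [[0,0,0,0,0,0],[0,0,0,0,0,0],[0,0,0,0,0,0],[0,0,0,0,0,0],[0,0,0,0,0,0],[0,0,0,0,0,0]]
  gripper: -1

```text
t: 19.5
tool_pos: [0.464, 0.2685, 0.0077]
orientation: [2.075, 2.358, 0.002]
force: [-1.3, 0.6, 6.3]
opening: 0.068
gripper_force: 15.0
```

Emit:
arm_command:
  deltas:
    - [[0,0,1,0,0,0],[0,0,3,0,0,0],[0,0,4,0,0,0],[0.6,-2,1,0,0,0],[0.8,-3,0,0,0,0],[0.8,-3,0,0,0,0],[0.8,-3,0,0,0,0],[0.8,-3,0,0,0,0],[0.8,-3,0,0,0,0],[0.8,-2,0,0,0,0],[0.7,-1.5,0,0,0,0],[0.2,-0.6,0,0,0,0]]

```text
t: 20.5
tool_pos: [0.5269, 0.055, 0.0972]
orientation: [2.077, 2.356, -0.0]
force: [0.2, 0.4, -1.2]
opening: 0.0681
gripper_force: 15.0
```

Emit:
arm_command:
  deltas:
    - [[0,0,0,0,0,0],[0,0,0,0,0,0],[0,0,-2,0,0,0],[0,0,-2,0,0,0],[0,0,-1.5,0,0,0],[0,0,-0.8,0,0,0],[0,0,-0.2,0,0,0],[0,0,0,0,0,0],[0,0,0,0,0,0],[0,0,0,0,0,0]]

```text
t: 21.33
tool_pos: [0.5274, 0.0574, 0.0331]
orientation: [2.074, 2.358, 0.002]
force: [-0.7, -0.7, -1.3]
opening: 0.0682
gripper_force: 15.0
```

Target z 0.0197.

Emit:
arm_command:
  deltas:
    - [[0,0,-0.5,0,0,0],[0,0,-0.4,0,0,0],[0,0,-0.2,0,0,0],[0,0,-0.2,0,0,0],[0,0,-0.1,0,0,0],[0,0,0,0,0,0],[0,0,0,0,0,0],[0,0,0,0,0,0]]

```text
t: 22.0
tool_pos: [0.5262, 0.057, 0.0191]
orientation: [-2.075, -2.358, 0.001]
force: [-7.3, -1.5, 15.6]
opening: 0.0679
gripper_force: 15.0
```

Emit:
arm_command:
  deltas:
    - [[0,0,0,0,0,0],[0,0,0,0,0,0],[0,0,0,0,0,0],[0,0,1,0,0,0],[0,0,3,0,0,0],[0,0,4,0,0,0],[0,0,4,0,0,0],[-0.4,2,4,0,0,0],[-1.1,4,0,0,0,0],[-1.1,4,0,0,0,0],[-1.1,4,0,0,0,0],[-1.1,4,0,0,0,0]]
  gripper: 0.62

```text
t: 23.0
tool_pos: [0.4782, 0.2373, 0.1762]
orientation: [2.076, 2.357, 0.002]
force: [0.2, 0.2, -0.4]
opening: 0.0753
gripper_force: 0.0
```

Emit:
arm_command:
  deltas:
    - [[-1.1,4,0,0,0,0],[-1.1,4,0,0,0,0],[-1.1,3,0,0,0,0],[-0.8,2,0,0,0,0],[-0.2,0.9,0,0,0,0],[0,0,0,0,0,0],[0,0,0,0,0,0],[0,0,0,0,0,0]]
  gripper: 0

```text
t: 23.67
tool_pos: [0.4363, 0.3735, 0.175]
orientation: [2.076, 2.357, -0.0]
force: [0.3, -0.8, 0.5]
opening: 0.0466
gripper_force: 0.0
```

```bash
python3 - <<'E'
from h import *
c=cam("wrist"); im=eyes.read_camera("wrist"); cv2.imwrite("pics/w5.png",im)
print(monitor.read_state()["tool_pos"])
P=[.4365,.376,.014]; uv=proj(c,[P])[0]; print(uv,rimfit(c,near(terra(im),uv,40),.014,.031))
for ce,s,m in comps(terra(im),100): print(ce,s)
t=cam("top"); it=eyes.read_camera("top"); cv2.imwrite("pics/t5.png",it)
for n,P,r in [("jar",[.539,-.034,.072],.031),("beaker",[.551,-.125,.107],.024),("dish",[.527,.057,.04],.034),("lid",[.4365,.376,.014],.031)]:
    print(n,rimfit(t,near(terra(it),proj(t,[P])[0],18),P[2],r))
E
```

```text
[0.43639837 0.37334991 0.17497803]
[322.38722247 181.40527586] (array([0.43473365, 0.37678394]), np.float64(9.878226933630863e-05))
[321. 180.] [ 293  153   56   55 2341]
jar (array([ 0.5384564, -0.0337502]), np.float64(0.000506857158609135))
beaker (array([ 0.55070682, -0.123315  ]), np.float64(0.0004887728362769463))
dish (array([0.52553902, 0.05665266]), np.float64(0.00031931414768634266))
lid (array([0.43753293, 0.37560814]), np.float64(0.0002919734418560685))
```

Emit:
arm_command:
  deltas:
    - [[0,0.1,-3,0,0,0],[0,0,-3,0,0,0],[0,0,-3,0,0,0],[0,0,-2.5,0,0,0],[0,0,-2,0,0,0],[0,0,-1.3,0,0,0],[0,0,-0.7,0,0,0],[0,0,0,0,0,0],[0,0,0,0,0,0],[0,0,0,0,0,0]]

```text
t: 24.6
tool_pos: [0.4369, 0.3764, 0.0216]
orientation: [2.075, 2.358, 0.004]
force: [0.4, -0.6, -0.1]
opening: 0.0467
gripper_force: 0.0
```

Emit:
arm_command:
  deltas:
    - [[0,0,-0.3,0,0,0],[0,0,-0.2,0,0,0],[0,0,0,0,0,0],[0,0,0,0,0,0]]

```text
t: 24.93
tool_pos: [0.4356, 0.3758, 0.015]
orientation: [2.075, 2.359, 0.0]
force: [-0.5, -0.5, 1.0]
opening: 0.0466
gripper_force: 0.0
```

Emit:
arm_command:
  deltas:
    - [[0,0,0,0,0,0],[0,0,0,0,0,0],[0,0,0,0,0,0],[0,0,0,0,0,0],[0,0,0,0,0,0],[0,0,0,0,0,0]]
  gripper: -1

```text
t: 25.43
tool_pos: [0.4357, 0.3757, 0.0149]
orientation: [2.075, 2.359, 0.0]
force: [-0.1, -0.0, -0.7]
opening: 0.0175
gripper_force: 15.0
```

Emit:
arm_command:
  deltas:
    - [[0,0,1,0,0,0],[0,0,3,0,0,0],[0,0,4,0,0,0],[0,0,4,0,0,0],[1,-3,1.5,0,0,0],[1,-4,0,0,0,0],[1,-4,0,0,0,0],[1,-4,0,0,0,0],[1,-4,0,0,0,0],[1,-4,0,0,0,0],[1,-4,0,0,0,0],[1,-4,0,0,0,0]]

```text
t: 26.43
tool_pos: [0.5158, 0.0638, 0.1508]
orientation: [2.075, 2.358, 0.001]
force: [0.8, 0.5, -0.4]
opening: 0.0179
gripper_force: 15.0
```

Emit:
arm_command:
  deltas:
    - [[1,-4,0,0,0,0],[1,-3,0,0,0,0],[0.3,-2,0,0,0,0],[0,-1,0,0,0,0],[0,0,0,0,0,0],[0,0,0,0,0,0],[0,0,0,0,0,0]]

```text
t: 27.02
tool_pos: [0.5384, -0.0329, 0.15]
orientation: [-2.074, -2.359, -0.001]
force: [-0.4, -0.1, -0.8]
opening: 0.0176
gripper_force: 15.0
```

```bash
python3 - <<'E'
from h import *
c=cam("wrist"); im=eyes.read_camera("wrist"); cv2.imwrite("pics/w6.png",im)
tp=monitor.read_state()["tool_pos"]; print(tp)
for ce,s,m in comps(terra(im),100): print(ce,s)
s=eyes.read_camera("side"); S=cam("side"); cv2.imwrite("pics/s6.png",s)
u,v=proj(S,[[.539,-.034,.08]])[0].astype(int); print(u,v)
a=cv2.resize(s[v-60:v+60,u-80:u+80],None,fx=4,fy=4)[:, :400]; b=im[0:400,180:460]
p=np.zeros((480,700,3),np.uint8); p[:,:400]=cv2.resize(s[v-60:v+60,u-50:u+50],None,fx=4,fy=4); p[:400,420:]=b; cv2.imwrite("pics/p6.png",p)
E
```

```text
[ 0.53837127 -0.03275301  0.14991089]
[318.2  94.3] [ 282   54   76   80 4340]
[320.4 206.1] [ 270  170  101   76 4140]
[320.5 261. ] [ 304  242   34   36 1053]
[299.6 333.7] [295 316  16  28 109]
314 164
```

View pics/p6.png

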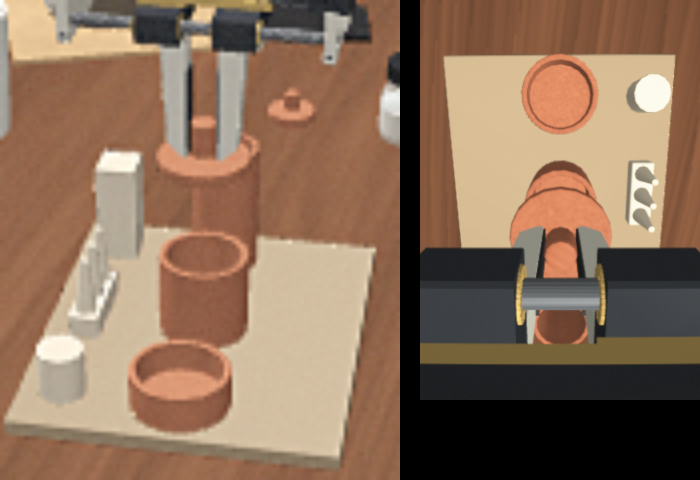

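Emit:
arm_command:
  deltas:
    - [[0,0,-2,0,0,0],[0,0,-2,0,0,0],[0,0,-1,0,0,0],[0,0,-0.3,0,0,0],[0,0,0,0,0,0],[0,0,0,0,0,0],[0,0,0,0,0,0]]

```text
t: 27.7
tool_pos: [0.5396, -0.0342, 0.0982]
orientation: [2.074, 2.358, 0.002]
force: [0.1, 0.2, -0.8]
opening: 0.0175
gripper_force: 15.0
```

```bash
python3 - <<'E'
from h import *
c=cam("wrist"); im=eyes.read_camera("wrist")
tp=monitor.read_state()["tool_pos"]; print(tp)
m=near(terra(im),proj(c,[[tp[0],tp[1],tp[2]]])[0],60)
ks=[k for ce,s,k in comps(terra(im),300)]
k=ks[np.argmax([q[160:230,270:370].sum() for q in ks])]; ys,xs=np.nonzero(k); print(xs.min(),xs.max(),ys.min(),ys.max())
z=tp[2]-.0009
# left/right and widest extreme points of lid disc at its top plane
k2=max(cv2.findContours(k.astype(np.uint8),0,1)[0],key=cv2.contourArea)[:,0]
p=cast(c,k2,z); print("left",cast(c,k2[k2[:,0].argmin()],z),"right",cast(c,k2[k2[:,0].argmax()],z))
lo=k2[(k2[:,1]<235)]; 
S=cam("side"); s=eyes.read_camera("side"); u,v=proj(S,[[.539,-.034,.08]])[0].astype(int)
cv2.imwrite("pics/s7.png",cv2.resize(s[v-50:v+40,u-50:u+50],None,fx=6,fy=6))
print(proj(S,[[.5388,-.034,.072],[tp[0],tp[1],tp[2]-.0009]])-[u-50,v-50])
cv2.imwrite("pics/w7.png",im)
E
```

```text
[ 0.53956695 -0.03433398  0.09822893]
270 370 189 245
left [[ 0.50717584 -0.03303445]] right [[ 0.56760838 -0.0317934 ]]
[[50.2523483  52.98031611]
 [50.05390835 44.82792532]]
```

View pics/s7.png

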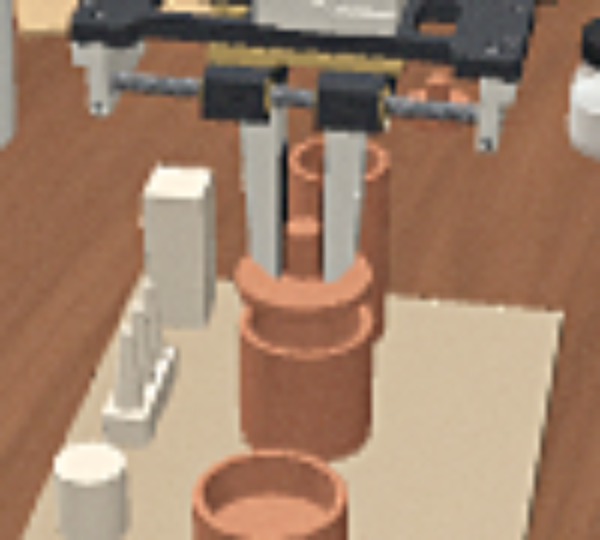

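Emit:
arm_command:
  deltas:
    - [[-0.05,0,-0.4,0,0,0],[0,0,-0.4,0,0,0],[0,0,-0.3,0,0,0],[0,0,0,0,0,0],[0,0,0,0,0,0],[0,0,0,0,0,0]]

```text
t: 28.3
tool_pos: [0.5381, -0.0343, 0.0858]
orientation: [-2.075, -2.358, 0.0]
force: [0.3, -0.4, -0.4]
opening: 0.0178
gripper_force: 15.0
```

Emit:
arm_command:
  deltas:
    - [[0,0,-0.2,0,0,0],[0,0,-0.2,0,0,0],[0,0,-0.1,0,0,0],[0,0,0,0,0,0],[0,0,0,0,0,0],[0,0,0,0,0,0]]

```text
t: 28.8
tool_pos: [0.5382, -0.0343, 0.0809]
orientation: [2.075, 2.359, 0.0]
force: [-0.5, 0.1, -0.9]
opening: 0.0175
gripper_force: 15.0
```

Emit:
arm_command:
  deltas:
    - [[0,0,-0.1,0,0,0],[0,0,0,0,0,0],[0,0,0,0,0,0],[0,0,0,0,0,0]]

```text
t: 29.13
tool_pos: [0.5384, -0.0343, 0.0809]
orientation: [2.075, 2.358, 0.0]
force: [-4.4, -0.1, 7.5]
opening: 0.0178
gripper_force: 15.0
```

Seated at the right height. Release, rise, and check.

Emit:
arm_command:
  deltas:
    - [[0,0,0,0,0,0],[0,0,0,0,0,0],[0,0,0,0,0,0],[0,0,0.5,0,0,0],[0,0,2,0,0,0],[0,0,4,0,0,0],[0,0,4,0,0,0],[-2,0,4,0,0,0],[-4,0,0,0,0,0],[-4,0,0,0,0,0],[0,0,0,0,0,0],[0,0,0,0,0,0]]
  gripper: -0.3

```text
t: 30.13
tool_pos: [0.4378, -0.0342, 0.2223]
orientation: [2.075, 2.358, 0.0]
force: [0.7, -0.6, 0.4]
opening: 0.0326
gripper_force: 0.0
```

Emit:
arm_command:
  deltas:
    - [[0,3,0,0,0,0],[0,4,0,0,0,0],[0,4,0,0,0,0],[0,4,0,0,0,0],[0,4,0,0,0,0],[0,4,0,0,0,0],[0,4,0,0,0,0],[0,0,0,0,0,0]]

```text
t: 30.8
tool_pos: [0.4392, 0.2423, 0.2217]
orientation: [-2.067, -2.362, -0.002]
force: [0.5, -0.0, 0.4]
opening: 0.0326
gripper_force: 0.0
```

```bash
python3 - <<'E'
from h import *
t=cam("top"); it=eyes.read_camera("top"); T=terra(it)
C=np.array([.5390,-.0338]); th=.1315; R=np.array([[np.cos(th),np.sin(th)],[-np.sin(th),np.cos(th)]])
for n,P,r in [("lid",[.539,-.034,.080],.031),("beaker",[.551,-.125,.107],.024),("dish",[.527,.057,.04],.034),("smalllid",[.5689,-.3794,.012],.021)]:
    x,e=rimfit(t,near(T,proj(t,[P])[0],18),P[2],r); print(n,x,(R@(x-C)).round(4))
w=((it[...,0]>170)&(it[...,2]>190)).astype(np.uint8)
m=cv2.morphologyEx(near(w,proj(t,[[.618,-.0235,.03]])[0],16),cv2.MORPH_CLOSE,np.ones((5,5)))
k=max(cv2.findContours(m,0,1)[0],key=cv2.contourArea)[:,0]; mr=cv2.minAreaRect((cast(t,k,.03)*1000).astype(np.float32)); print("cone",mr,R@(np.array(mr[0])/1000-C))
m=near((it[...,2]<60).astype(np.uint8),(467,220),16); ys,xs=np.nonzero(m); print("glaze",cast(t,np.c_[xs,ys].mean(0),.07))
s=eyes.read_camera("side")
p=np.zeros((560,800,3),np.uint8); p[:,:400]=cv2.resize(s[110:250,260:360],(400,560)); p[:400,400:]=cv2.resize(it[145:245,285:385],(400,400)); cv2.imwrite("pics/end.png",p)
E
```

```text
lid [ 0.53766191 -0.03336689] [-0.0013  0.0006]
beaker [ 0.55068055 -0.12327913] [-0.0002 -0.0902]
dish [0.52553902 0.05665266] [-0.0015  0.0914]
smalllid [ 0.5686071  -0.37947849] [-0.016  -0.3466]
cone ((619.1921997070312, -25.017898559570312), (20.723590850830078, 62.501808166503906), 7.338947772979736) [ 0.08065137 -0.00180863]
glaze [[ 0.46382317 -0.38700079]]
```

View pics/end.png

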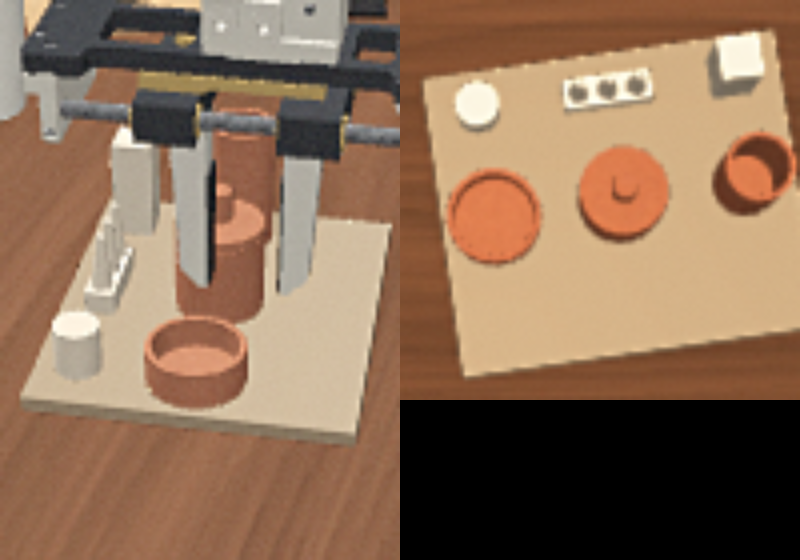

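The pictures show everything in place: the lid sits level on the jar, beaker and dish stand in the jar's row, and the pack is in line between the posts. The measured errors are about 2 mm.

```bash
python3 -c "
from plant import ticket
print(ticket.close_job())"
```

```text
the job is handed in; nothing more can be done
None
```

The kiln shelf is loaded and the job is handed in at about 31 s of the 128 s. In the last camera check every piece was upright and within about 2 mm of its target, the lid was seated on the jar, and the small lid and glaze pot had not moved; the hand-in returned no verdict.

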